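# Top up the bolt hopper with a pouring scoop

## Robot

A 6-joint arm with a two-finger parallel gripper is mounted at the origin on a cart in front of the work surface, level with it; the furniture and walls round the work are solid. World frame = base frame: x ahead of the robot, y to its left, z up, the work surface at z = 0. Lengths are in m, angles in rad, forces in N, time in s.
With the tool pointing down it reaches from about 0.35 to 0.775 m from the base axis. Payload 7.3 kg.
Tool frame: the origin (TCP) lies midway between the tips of the shut fingers; the grasp point (between the pads) lies 19 mm behind it; z points along the fingers, y is the line along which they close (so a half turn about z gives the same grasp; the last joint's range is limited). The gripper opens to 92 mm and grips with 3 to 60 N. Pads are 19 mm wide; open, the fingers measure 130 mm over their backs; the gripper's body (75 mm by 190 mm) begins 47 mm behind the grasp point.
Start: joints at [1.155, 0.342, 1.524, -0, 1.275, -0.146], TCP at [0.14, 0.506, 0.227] pointing down, gripper open.
Joint ranges: [-2.53, 2.53], [-0.77, 2.02], [0.04, 2.7], [-1, 4.14], [0.28, 2.66], [-3.11, 3.11]. Speed limits (rad/s): [2.57, 2.57, 3.14, 3.14, 3.14, 3.14].

## Interface

Orientations are given as [roll, pitch, yaw] about the fixed x, y, z axes, in that order (R = Rz(yaw) Ry(pitch) Rx(roll)).
In Python, from cell import monitor, vision, workorder gives the robot as it stands.
- The arm moves only by the tool move_arm, never from a script. Its argument "rows" is a list of rows, each a list of 5 numbers: the shift along the world's x, y, z in mm, then the turn about the world's z in rad, then the closure, from -1 (fully open) to 1 (shut). A call has 1 to 12 rows; each row shifts and turns the commanded pose from where the row before left it; what a row does not reach is not made up. A row lasts 1/10 s, in which the tool goes at most 50 mm and 8.59 degrees, less where a joint would pass 70% of its speed; a pose out of reach is approached as far as the arm can. A call is refused whole if a number of a shift passes 50 or a number of a turn 0.15, either way. A call with a gripper value outside its range is refused whole. The fingers move at their own pace and stop on an object; "newtons" is the grip in N (left out, the last holds). Time passes only in rows, so rows that do not move let the fingers close. It gives the time, the measured TCP pose, the force, the opening and the grip force at its end, in the units of the state.
- monitor.observe(): the state, without advancing time (a new reading comes with each control period).
- vision.read_camera(name): name is "scene" or "top" or "wrist"; returns the picture (384x512x3 uint8, red, green, blue); there is no depth.
- vision.get_calibration(name): a dict with "K" (3x3 intrinsics, pixels), "T" (4x4, takes a point from camera to world coordinates); the wrist camera has in their place "mount" (4x4, takes a point from camera to tool coordinates, whose origin is the TCP and whose axes are the flange's). Camera axes: x right, y up, looking along -z (the intrinsics and any distortion apply to the point x, -y, -z); pixel columns grow to the right and rows downward; lengths in m; the calibration is good to about 2 mm. A picture is of the moment at which its call begins: read the wrist's pose just before it. get_calibration takes no time and is no camera call.
- workorder.hand_in(): hands the job in; it is judged then, once.
The state is a dict: "time": time; "qpos": joint angles; "qvel": joint speeds; "joint_efforts": joint torques, N m; "tool_pos": TCP position; "tool_rot": TCP orientation; "contact_force": force on the tool from outside, world axes, zero at the start; "torque": the same for the moment, N m; "opening": finger opening in m; "grip_force": force on a finger pad.
Only numpy, scipy, OpenCV 4.12 (cv2) and the standard library are available. Lean on these libraries where they do the work, as an engineer would, in place of code of your own. Each camera call takes 0.05 s, during which the arm holds its last target. There are 200 camera calls.

## Task

Top up the bolt hopper: take the metal scoop by its handle with the three bolts lying in it, push its nose in over the sill through the hopper's hanging flap, and tip it so that all three bolts slide down into the hopper. Draw the empty scoop out again so that the flap falls shut, set it down flat on the plywood board clear of the hopper and let go. Leave the battery, the screwdriver and the jar where they are.

Things in the scene. Friction and masses are not known exactly. Their poses are not given: they have to be found in the camera images.
- hopper: Bolt hopper screwed to a plywood board on the bench (board top z = 18 mm): grey steel box 125 deep x 150 wide x 186 mm high with clear lid and one inlet high in its front, facing roughly to the robot. Origin: foot of the front panel's outer face, mid width, on the board; x into the box, square to the panel, y left, z up. Walls 4 mm; inner floor at z = 8 mm; empty inside.
- hopper_sill (a point): Middle of the top of the inlet's rolled steel sill, in the plane of the front panel, 100 mm above the board; axes as the hopper's. The inlet is a rectangular hole 66 mm wide (33 mm either side of this point) and 64 mm high above the sill. Folded cheeks stand 10 mm out in front of its left and right edges, in line with them. The sill is rigid and can carry the scoop.
- flap (a joint): Angle (rad) of the inlet's steel flap, which hangs in the hole from a hinge along its top (165 mm above the board, 6 mm behind the panel's front). 0 = shut; it swings only inwards, to 1.45, when pushed with less than 1 N, rides on what is pushed in under it, and falls shut by itself. 59 mm long, 60 mm wide, lower edge 6 mm above the sill.
- scoop: Pouring scoop: open-topped aluminium tray 150 mm long, wooden handle behind it; 0.2 to 0.34 kg. Origin: underside, middle of the tray; x to the nose, y left, z up. Floor and walls 2.5 mm thick; walls 34 mm high at sides and back (x = -75); nose (x = +75) open. Inside 58 mm wide from x = -75 to 0, narrowing evenly to 42 mm at the nose (47 mm outside). Starts flat on the board.
- scoop_grip (a point): Centre of the scoop's handle: x = -117, y = 0, z = +45 mm in the scoop's frame, same axes. The handle is a flat-sided wooden bar 74 mm long (x = -154 to -80), 16 mm thick (y), 28 mm high (z = 31 to 59), free underneath and at its sides.
- scoop_nose (a point): Middle of the tray's lower front edge, at the tip of the nose: x = +75, y = 0, z = 0 mm in the scoop's frame. Same axes as the scoop.
- bolt_a: Bright steel hex bolt M16 x 50, 60 mm long over all (head 24 mm across flats, 10 high; shank 16 mm), 0.07 to 0.12 kg; in the tray's rear half, left, head towards the handle at the start. Origin: on its axis at half length; x along it, away from the head. Slides in the tray from a tilt of 13 to 22 degrees on; two abreast can wedge at the nose: then tip them back and try again.
- bolt_b: Bright steel hex bolt M16 x 50, 60 mm long over all (head 24 mm across flats, 10 high; shank 16 mm), 0.07 to 0.12 kg; in the tray's rear half, right, head towards the nose at the start. Origin: on its axis at half length; x along it, away from the head. Slides in the tray from a tilt of 13 to 22 degrees on; two abreast can wedge at the nose: then tip them back and try again.
- bolt_c: Bright steel hex bolt M16 x 50, 60 mm long over all (head 24 mm across flats, 10 high; shank 16 mm), 0.07 to 0.12 kg; alone in the tray's front half, head towards the handle at the start. Origin: on its axis at half length; x along it, away from the head. Slides in the tray from a tilt of 13 to 22 degrees on; two abreast can wedge at the nose: then tip them back and try again.
- battery: Spare black tool battery, 73 x 114 x 42 mm, near the front edge of the bench. Bystander, to be left alone. Origin: centre of its underside.
- driver: Red screwdriver, 211 mm long, to the right. Bystander, to be left alone. Origin: centre of its underside.
- jar: Green plastic jar, 68 mm across, 64 mm high, to the left. Bystander, to be left alone. Origin: centre of its underside.

How it is judged:
On the way, in this order (a step that is already met when the one before it is completed fails the run):
1. the scoop's nose is in the inlet, the flap pushed in, with all three bolts still lying in the scoop (x of scoop_nose in the frame of hopper above 0.012 m and z of scoop_nose in the frame of hopper between 0.03 and 0.15 m and y of scoop_nose in the frame of hopper between -0.03 and 0.03 m and value of joint flap above 0.15 rad and x of bolt_a in the frame of scoop between -0.08 and 0.085 m and y of bolt_a in the frame of scoop between -0.035 and 0.035 m and z of bolt_a in the frame of scoop between 0 and 0.055 m and x of bolt_b in the frame of scoop between -0.08 and 0.085 m and y of bolt_b in the frame of scoop between -0.035 and 0.035 m and z of bolt_b in the frame of scoop between 0 and 0.055 m and x of bolt_c in the frame of scoop between -0.08 and 0.085 m and y of bolt_c in the frame of scoop between -0.035 and 0.035 m and z of bolt_c in the frame of scoop between 0 and 0.055 m), for 0.1 s.
2. all three bolts have come to lie in the hopper while the scoop's nose is still in the inlet, tipped nose-down (x of scoop_nose in the frame of hopper above 0.012 m and angle between scoop's own z axis and vertical above 0.2 rad and x of bolt_a in the frame of hopper between 0.008 and 0.12 m and y of bolt_a in the frame of hopper between -0.071 and 0.071 m and z of bolt_a in the frame of hopper between 0 and 0.085 m and x of bolt_b in the frame of hopper between 0.008 and 0.12 m and y of bolt_b in the frame of hopper between -0.071 and 0.071 m and z of bolt_b in the frame of hopper between 0 and 0.085 m and x of bolt_c in the frame of hopper between 0.008 and 0.12 m and y of bolt_c in the frame of hopper between -0.071 and 0.071 m and z of bolt_c in the frame of hopper between 0 and 0.085 m), for 0.1 s.
At the end, for the whole second after the job is handed in: All three bolts lie still inside the hopper's box (their middles between its walls and below 85 mm, under the inlet), the flap hangs shut (below 0.1 rad), and the scoop lies still, released, flat on the board (tilt below 0.06 rad, underside at most 8 mm above the board), not touching the hopper (x of bolt_a in the frame of hopper between 0.008 and 0.12 m and y of bolt_a in the frame of hopper between -0.071 and 0.071 m and z of bolt_a in the frame of hopper between 0 and 0.085 m and x of bolt_b in the frame of hopper between 0.008 and 0.12 m and y of bolt_b in the frame of hopper between -0.071 and 0.071 m and z of bolt_b in the frame of hopper between 0 and 0.085 m and x of bolt_c in the frame of hopper between 0.008 and 0.12 m and y of bolt_c in the frame of hopper between -0.071 and 0.071 m and z of bolt_c in the frame of hopper between 0 and 0.085 m and linear speed of each of bolt_a, bolt_b, bolt_c below 0.03 m/s and value of joint flap below 0.1 rad and angle between scoop's own z axis and vertical below 0.06 rad and height (world z) of scoop between -0.005 and 0.026 m and linear speed of scoop below 0.02 m/s and contact force between scoop and hopper below 0.05 N).
It fails at once if the battery is moved by more than 25 mm (distance of battery from where it was at the start of the episode above 0.025 m).
It fails at once if the screwdriver is moved by more than 25 mm (distance of driver from where it was at the start of the episode above 0.025 m).
It fails at once if the jar is moved by more than 25 mm (distance of jar from where it was at the start of the episode above 0.025 m).
It also fails if it takes over 72 s, if anything falls off the work surface, if the arm or the gripper's body presses on something with over 40 N, if the wrist force passes 120 N, or if a joint passes its speed limit or range.

## Working session

There is one attempt and no reset: what is moved stays moved. The work goes in short steps, Python scripts to look and compute and a tool call to move; the robot and the scene stay as the last step left them, time stands still between calls to the robot, and variables do not carry over. Pictures are saved under pics/ and viewed, at most 10 in all, crops included, and the job is handed in when it is done.

Besides the shell and the picture viewer there is one more tool, called after "Emit:" as name(argument=value, ...) on one line, values as JSON. move_arm: Moves the arm, as the interface text tells. Its arguments: {"type":"object","properties":{"rows":{"type":"array","items":{"type":"array","items":{"type":"number"}}},"newtons":{"type":"number"}},"required":["rows"]}

```bash
mkdir -p pics
cat > h.py <<'E'
import numpy as np, cv2
from cell import monitor, vision, workorder
def ray(cam,u,v,z,T=None):
    c=vision.get_calibration(cam); K=np.array(c["K"]); T=np.array(c["T"]) if T is None else T
    d=np.linalg.inv(K)@[u,v,1]; d=T[:3,:3]@[d[0],-d[1],-d[2]]; o=T[:3,3]
    return o+d*(z-o[2])/d[2]
def proj(cam,p):
    c=vision.get_calibration(cam); K=np.array(c["K"]); T=np.array(c["T"])
    q=T[:3,:3].T@(np.array(p)-T[:3,3]); q=K@[q[0],-q[1],-q[2]]; return q[:2]/q[2]
def snap(cam,name,crop=None,s=1.5):
    im=cv2.cvtColor(vision.read_camera(cam),cv2.COLOR_RGB2BGR)
    if crop: a,b,c,d=crop; im=im[b:d,a:c]
    cv2.imwrite("pics/"+name,cv2.resize(im,None,fx=s,fy=s,interpolation=cv2.INTER_CUBIC))
E
python3 - <<'E'
from h import *
snap("top","t0.png"); snap("scene","s0.png")
print({k:v for k,v in vision.get_calibration("top").items()}); print(vision.get_calibration("scene")); print(monitor.observe())
E
```

```text
{'K': array([[437.48074764,   0.        , 249.40242969],
       [  0.        , 437.48074764, 196.26141867],
       [  0.        ,   0.        ,   1.        ]]), 'T': array([[ 0.02326751,  0.99168003, -0.12660704,  0.37994815],
       [-0.9997161 ,  0.0224297 , -0.0080392 ,  0.12996147],
       [-0.00513256,  0.12675814,  0.99192037,  1.42152994],
       [ 0.        ,  0.        ,  0.        ,  1.        ]])}
{'K': array([[498.83412776,   0.        , 262.13556852],
       [  0.        , 498.83412776, 192.55786765],
       [  0.        ,   0.        ,   1.        ]]), 'T': array([[ 0.64116296,  0.53523617, -0.54993845, -0.43283447],
       [-0.7673521 ,  0.4555507 , -0.45126966, -0.69160715],
       [ 0.008989  ,  0.71133382,  0.70279684,  1.4031293 ],
       [ 0.        ,  0.        ,  0.        ,  1.        ]])}
{'time': 0.1, 'qpos': array([ 1.15500386e+00,  3.42666597e-01,  1.52491251e+00, -1.30115201e-05,
        1.27540335e+00, -1.46001740e-01]), 'qvel': array([-0.0008951 , -0.00106611, -0.00294455,  0.00076172, -0.00021279,
       -0.00208651]), 'joint_efforts': array([ 2.62382426e-03, -4.32003951e+01, -2.44700164e+01,  7.19209132e-02,
        5.25336585e-02, -6.85046984e-05]), 'tool_pos': array([0.13976409, 0.50568   , 0.22611056]), 'tool_rot': array([-3.14021583e+00, -1.89883096e-04,  2.87180559e+00]), 'contact_force': array([-0.07225518, -0.2717926 ,  0.85011835]), 'torque': array([-0.01855044, -0.01444115, -0.03063993]), 'grip_force': 0.0, 'opening': 0.09185535155017069}
```

View pics/t0.png

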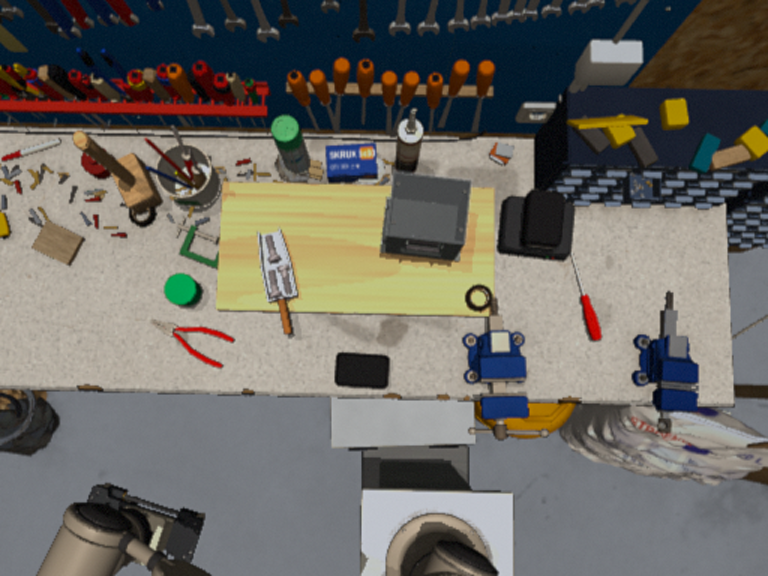

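View pics/s0.png

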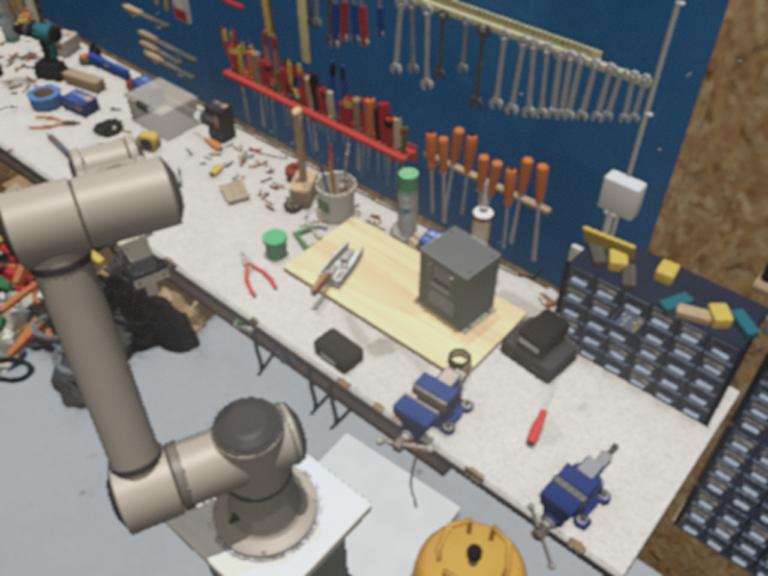

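The top view shows the scoop at about (277,282), handle end (290,333), and the hopper at (428,215) with its front edge near row 250. The battery is at (361,370). I'll zoom in on scoop and hopper.

Run:
```python
from h import *
snap("top","t1.png",(150,105,340,235),4)
```

```text
(no output)
```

View pics/t1.png

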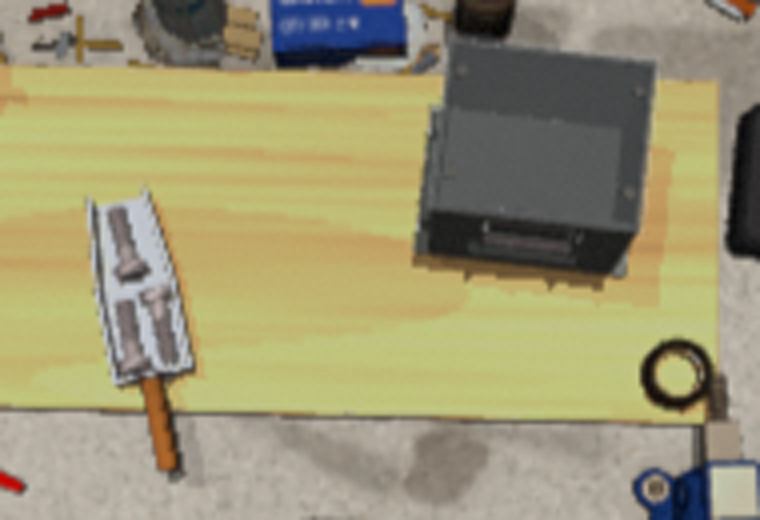

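Run:
```python
from h import *
f=lambda u,v,z: ray("top",(u+.5)/4-.5+150,(v+.5)/4-.5+105,z)[:2]
P={}
for n,u,v,z in [("h0",150,378,.077),("h1",168,468,.077),("rl",118,384,.052),("rr",192,372,.052),("fl",89,200,.052),("fr",147,190,.052),
 ("Tl",427,210,.204),("Tr",637,232,.204),("Bl2",445,42,.204),("Br2",655,62,.204),("bl",416,255,.018),("br",612,275,.018)]:
    P[n]=f(u,v,z); print(n,P[n].round(4))
d=(P["fl"]+P["fr"]-P["rl"]-P["rr"]); print("tray yaw",np.degrees(np.arctan2(d[1],d[0])),np.linalg.norm(d)/2,"width",np.linalg.norm(P["rl"]-P["rr"]),np.linalg.norm(P["fl"]-P["fr"]))
a=np.arctan2(d[1],d[0]); c=(P["fl"]+P["fr"]+P["rl"]+P["rr"])/4; print("center",c, "grip",c-.117*np.array([np.cos(a),np.sin(a)]))
d=P["h0"]-P["h1"]; print("handle yaw",np.degrees(np.arctan2(d[1],d[0])),np.linalg.norm(d),(P["h0"]+P["h1"])/2)
for l,r in (("Tl","Tr"),("bl","br"),("Bl2","Br2")):
    d=P[l]-P[r]; print("hop",np.degrees(np.arctan2(-d[0],d[1])),np.linalg.norm(d),(P[l]+P[r])/2)
```

```text
h0 [0.5383 0.3335]
h1 [0.4689 0.3168]
rl [0.5359 0.3624]
rr [0.5467 0.3044]
fl [0.6833 0.392 ]
fr [0.6925 0.346 ]
Tl [0.6477 0.1227]
Tr [ 0.6352 -0.0263]
Bl2 [0.7711 0.1123]
Br2 [ 0.7595 -0.0384]
bl [0.651  0.1297]
br [ 0.6381 -0.0301]
tray yaw 13.66181361156315 0.1509079394749318 width 0.05902280727365646 0.04696032910425283
center [0.61461143 0.35119437] grip [0.50092175 0.32356007]
handle yaw 13.561892751991211 0.07138165708471811 [0.50356187 0.32517415]
hop -4.8304270868691965 0.14947776577457567 [0.64144468 0.04817817]
hop -4.645161875730678 0.1602939829353781 [0.64455802 0.04982048]
hop -4.379294865943432 0.15121694987822382 [0.76529569 0.03695257]
```

Measured values agree with the given sizes (tray 151 mm, widths 59 and 47; hopper 149 x 124). Scoop yaw is 13.6°, with the grasp at about (0.511, 0.327). Hopper front is at (0.641, 0.048), yaw -4.7°.

Emit:
move_arm(rows=[[34,-16,-5,0.046,-1],[34,-16,-5,0.046,-1],[34,-16,-5,0.046,-1],[34,-16,-5,0.046,-1],[34,-16,-5,0.046,-1],[34,-16,-5,0.046,-1],[34,-16,-5,0.046,-1],[34,-16,-5,0.046,-1],[34,-16,-5,0.046,-1],[34,-16,-5,0.046,-1],[31,-19,-10,0.047,-1],[0,0,0,0,-1]], newtons=60)

```text
time: 1.35
tool_pos: [0.5137, 0.324, 0.1646]
tool_rot: [-3.14, -0.002, -2.908]
contact_force: [-0.2, 0.3, -0.2]
opening: 0.0917
grip_force: 0.0
```

Run:
```python
from h import *
s=monitor.observe(); print(s["time"],s["tool_pos"],s["tool_rot"],vision.get_calibration("wrist"))
from scipy.spatial.transform import Rotation as R
snap("wrist","w0.png")
c=vision.get_calibration("wrist");T=np.eye(4);T[:3,:3]=R.from_euler("xyz",s["tool_rot"]).as_matrix();T[:3,3]=s["tool_pos"];T=T@np.array(c["mount"]);np.save("Tw.npy",T)
K=np.array(c["K"])
a=np.radians(13.6)
for n,p in [("h0",(-80,0,59)),("h1",(-154,0,59)),("grip",(-108,0,59)),("rl",(-75,31.5,34)),("rr",(-75,-31.5,34))]:
    g=np.array([.502+.117*np.cos(a),.3243+.117*np.sin(a),.018])
    w=g+R.from_euler("z",a).apply(np.array(p)/1000); q=T[:3,:3].T@(w-T[:3,3]); q=K@[q[0],-q[1],-q[2]]; print(n,1.5*q[:2]/q[2])
```

```text
1.35 [0.51368536 0.32395562 0.16459204] [-3.14003164e+00 -1.77029360e-03 -2.90756356e+00] {'K': array([[294.25583689,   0.        , 259.04004553],
       [  0.        , 294.25583689, 195.13243482],
       [  0.        ,   0.        ,   1.        ]]), 'mount': array([[-6.47133005e-04,  9.56290557e-01,  2.92417426e-01,
         7.96402716e-02],
       [ 9.99999589e-01,  4.33281829e-04,  7.96085997e-04,
         1.13327511e-03],
       [ 6.34590365e-04,  2.92417821e-01, -9.56290445e-01,
        -1.58329698e-01],
       [ 0.00000000e+00,  0.00000000e+00,  0.00000000e+00,
         1.00000000e+00]])}
h0 [392.53558326 340.82272019]
h1 [392.35373748 217.21947047]
grip [392.4703455  296.47965574]
rl [440.04202834 332.73102608]
rr [344.59696266 333.00518835]
```

View pics/w0.png

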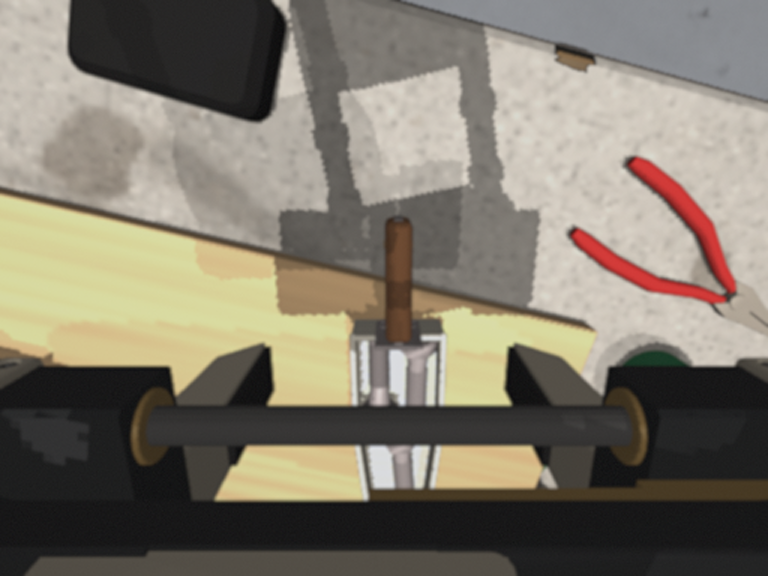

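The wrist view has the handle end at (398,218) against the predicted (392,217), so the handle lies about 3 mm further to +y. Yaw fits. Descending and gripping.

Emit:
move_arm(rows=[[-3,5,-20,0,-1],[0,0,-30,0,-1],[0,0,-30,0,-1],[0,0,-28,0,-1],[0,0,-10,0,-1],[0,0,0,0,-1],[0,0,0,0,1],[0,0,0,0,1],[0,0,0,0,1],[0,0,0,0,1],[0,0,0,0,1],[0,0,0,0,1]], newtons=60)

```text
time: 2.6
tool_pos: [0.508, 0.332, 0.0489]
tool_rot: [3.141, 0.0, -2.905]
contact_force: [-0.1, 0.7, -0.2]
opening: 0.0483
grip_force: 0.0
```

Emit:
move_arm(rows=[[0,0,0,0,1],[0,0,0,0,1],[0,0,0,0,1],[0,0,0,0,1],[0,0,0,0,1]])

```text
time: 3.1
tool_pos: [0.5079, 0.332, 0.0487]
tool_rot: [3.142, -0.0, -2.904]
contact_force: [0.0, -0.2, -0.2]
opening: 0.0156
grip_force: 59.8
```

Emit:
move_arm(rows=[[0,0,5,0,1],[0,0,10,0,1],[0,0,10,0,1],[0,0,10,0,1],[0,0,10,0,1],[0,0,10,0,1],[0,0,5,0,1],[0,0,0,0,1],[0,0,0,0,1]])

```text
time: 4.0
tool_pos: [0.5077, 0.3319, 0.1086]
tool_rot: [3.142, -0.0, -2.904]
contact_force: [-0.3, -1.1, -5.1]
opening: 0.0156
grip_force: 59.8
```

Run:
```python
from h import *
s=monitor.observe(); print(s["tool_pos"],s["contact_force"],s["torque"])
snap("scene","s1.png",(170,120,350,255),4)
```

```text
[0.50771464 0.33192704 0.10857292] [-0.27394462 -1.07382423 -5.12742983] [-0.03486111  0.45665161  0.00801077]
```

View pics/s1.png

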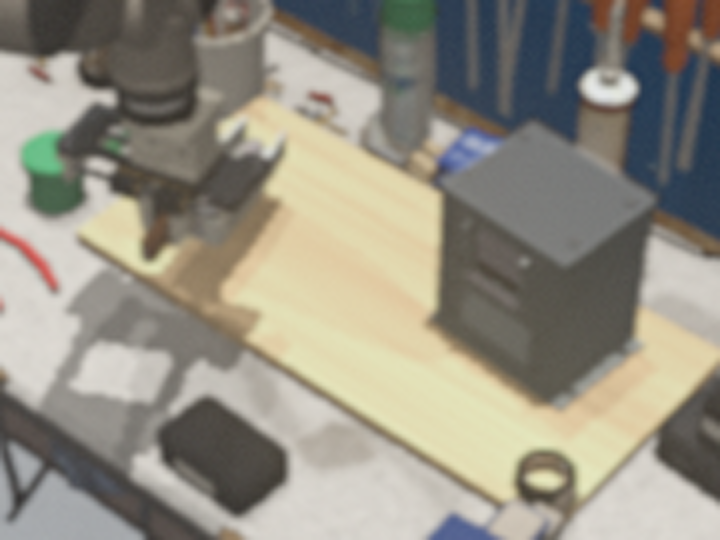

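The scoop is lifted (about 0.52 kg including bolts). Its nose tips show near (280,150) and (240,120), so I'll check for droop.

```bash
cat >> h.py <<'E'
from scipy.spatial.transform import Rotation as R
def sc(p,tilt,gx=-110,gz=50):
    "scoop point (mm) to world from the gripper pose; tilt deg nose-down"
    s=monitor.observe(); yaw=s["tool_rot"][2]+np.pi
    return s["tool_pos"]+[0,0,.019]+R.from_euler("yz",[np.radians(tilt),yaw]).apply((np.array(p)-[gx,0,gz])/1000)
E
python3 - <<'E'
from h import *
for t in (-5,0,5,10,15,20):
    print(t,[np.round((proj("scene",sc(p,t))-[170,120])*4).tolist() for p in ((75,22,34),(75,-22,34),(75,-22,0),(-154,0,59))],
     [np.round(proj("top",sc(p,t))).tolist() for p in ((75,22,34),(75,-22,34))])
snap("scene","s2.png",(180,130,250,190),10)
E
```

```text
-5 [[238.0, 105.0], [276.0, 118.0], [278.0, 142.0], [137.0, 249.0]] [[166.0, 149.0], [180.0, 146.0]]
0 [[238.0, 118.0], [276.0, 131.0], [277.0, 157.0], [137.0, 246.0]] [[167.0, 151.0], [181.0, 148.0]]
5 [[237.0, 131.0], [276.0, 144.0], [275.0, 171.0], [138.0, 242.0]] [[168.0, 153.0], [182.0, 150.0]]
10 [[236.0, 145.0], [274.0, 158.0], [273.0, 186.0], [138.0, 239.0]] [[169.0, 155.0], [183.0, 152.0]]
15 [[235.0, 160.0], [273.0, 173.0], [269.0, 202.0], [139.0, 235.0]] [[170.0, 157.0], [184.0, 154.0]]
20 [[232.0, 174.0], [270.0, 187.0], [265.0, 217.0], [139.0, 231.0]] [[172.0, 160.0], [185.0, 157.0]]
```

View pics/s2.png

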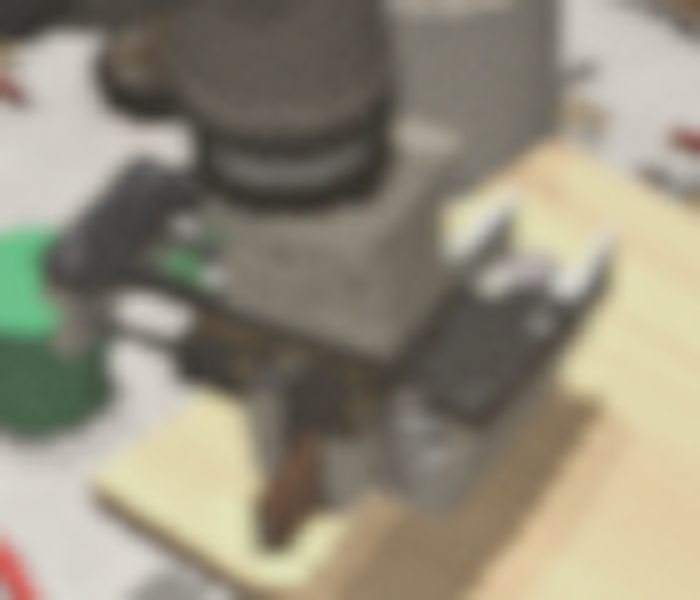

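No droop. Backing off, raising to inlet height, then shifting in front of the inlet.

Emit:
move_arm(rows=[[-8,0,4,0,1],[-16,0,8,0,1],[-20,0,10,0,1],[-20,0,10,0,1],[-14,0,8,0,1],[-8,0,6,0,1],[-2,0,4,0,1],[0,0,0,0,1]])

```text
time: 4.9
tool_pos: [0.4204, 0.3323, 0.1594]
tool_rot: [3.141, 0.002, -2.904]
contact_force: [-0.1, 0.5, -5.5]
opening: 0.0155
grip_force: 59.8
```

Emit:
move_arm(rows=[[0,-8,0,-0.02,1],[0,-16,0,-0.025,1],[0,-24,0,-0.028,1],[0,-28,0,-0.03,1],[0,-32,0,-0.03,1],[0,-32,0,-0.03,1],[0,-32,0,-0.03,1],[0,-32,0,-0.03,1],[0,-28,0,-0.03,1],[0,-18,0,-0.03,1],[0,-12,0,-0.025,1],[0,-4,0,-0.012,1]])

```text
time: 6.1
tool_pos: [0.4197, 0.0644, 0.1586]
tool_rot: [-3.141, -0.0, 3.055]
contact_force: [0.1, 0.0, -4.6]
opening: 0.0156
grip_force: 59.8
```

Emit:
move_arm(rows=[[0,0,0,0,1],[0,0,0,0,1]])

```text
time: 6.3
tool_pos: [0.4199, 0.0664, 0.1587]
tool_rot: [3.141, -0.0, 3.059]
contact_force: [0.5, 1.0, -5.3]
opening: 0.0159
grip_force: 59.8
```

Run:
```python
from h import *
s=monitor.observe(); print(s["tool_pos"],s["tool_rot"],s["contact_force"])
a=np.radians(-4.7)
for t in (0,5): print(t,[((proj("top",sc(p,t,-113))-[230,100])*5).round().tolist() for p in ((75,23.5,34),(75,-23.5,34),(-75,0,34))])
for p in ((0,33,100),(0,-33,100),(-10,33,164),(-10,-33,164),(0,75,186),(0,-75,186)):
    w=np.array([.6415,.048,.018])+R.from_euler("z",a).apply(np.array(p)/1000); print(p,((proj("top",w)-[230,100])*5).round())
snap("top","t2.png",(230,100,350,200),5)
```

```text
[0.419877   0.06643223 0.15870221] [ 3.14124078e+00 -7.01318668e-05  3.05931139e+00] [ 0.50256871  0.98106085 -5.27647963]
0 [[212.0, 368.0], [292.0, 376.0], [227.0, 627.0]]
5 [[211.0, 376.0], [290.0, 384.0], [227.0, 630.0]]
(0, 33, 100) [199. 323.]
(0, -33, 100) [308. 335.]
(-10, 33, 164) [202. 318.]
(-10, -33, 164) [316. 330.]
(0, 75, 186) [132. 286.]
(0, -75, 186) [395. 313.]
```

View pics/t2.png

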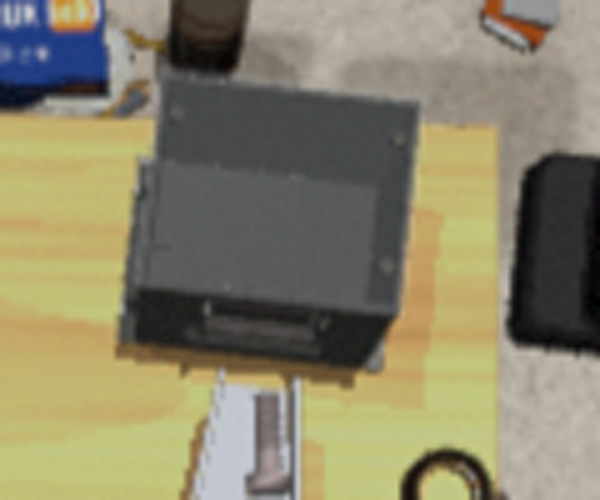

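The nose edges are at (220,370) and (297,378), and the inlet cheeks at (207,308) and (327,322). The scoop is centred on the inlet within about 1–2 mm and level. Pushing in.

Emit:
move_arm(rows=[[4,-0.3,1,0,1],[8,-0.7,1,0,1],[8,-0.7,0,0,1],[8,-0.6,0,0,1],[8,-0.7,0,0,1],[8,-0.6,0,0,1],[8,-0.7,0,0,1],[8,-0.6,0,0,1],[8,-0.7,0,0,1],[5,-0.4,0,0,1],[2,-0.1,0,0,1],[0,0,0,0,1]])

```text
time: 7.55
tool_pos: [0.4951, 0.0599, 0.1606]
tool_rot: [3.142, -0.0, 3.059]
contact_force: [0.2, -0.8, -5.4]
opening: 0.0159
grip_force: 59.8
```

Run:
```python
from h import *
s=monitor.observe(); print(s["tool_pos"],s["tool_rot"],s["contact_force"],s["torque"])
a=cv2.cvtColor(vision.read_camera("top"),cv2.COLOR_RGB2BGR)[100:200,230:350]; b=cv2.cvtColor(vision.read_camera("scene"),cv2.COLOR_RGB2BGR)[130:230,225:345]
cv2.imwrite("pics/c3.png",cv2.resize(np.hstack([a,b]),None,fx=3.3,fy=3.3,interpolation=cv2.INTER_CUBIC))
```

```text
[0.49508723 0.05987555 0.16061192] [ 3.14150914e+00 -7.51531311e-05  3.05872024e+00] [ 0.20333592 -0.76187883 -5.43267713] [ 0.05152316  0.61101647 -0.02373934]
```

View pics/c3.png

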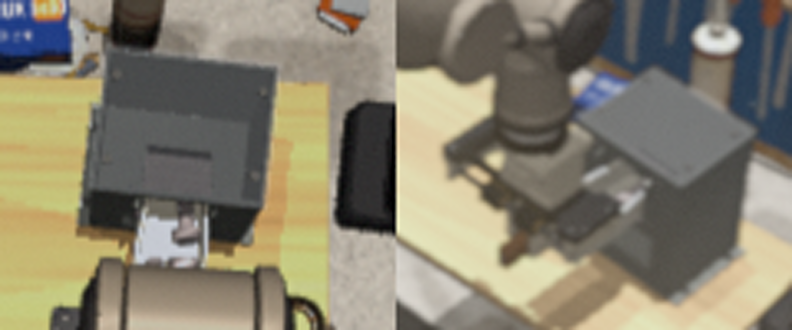

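Nose in about 41 mm, flap pushed in, no contact force. Lowering onto the sill.

Emit:
move_arm(rows=[[0,0,-2,0,1],[0,0,-2,0,1],[0,0,-2,0,1],[0,0,-2,0,1],[0,0,0,0,1],[0,0,0,0,1]])

```text
time: 8.25
tool_pos: [0.4949, 0.0599, 0.1527]
tool_rot: [3.142, -0.0, 3.059]
contact_force: [-0.8, 0.5, -6.0]
opening: 0.0154
grip_force: 59.8
```

Emit:
move_arm(rows=[[0,0,-2,0,1],[0,0,0,0,1],[0,0,0,0,1]])

```text
time: 8.55
tool_pos: [0.4949, 0.0599, 0.1507]
tool_rot: [3.142, -0.0, 3.059]
contact_force: [-0.8, -0.1, -5.6]
opening: 0.0159
grip_force: 59.8
```

Emit:
move_arm(rows=[[0,0,-2,0,1],[0,0,0,0,1],[0,0,0,0,1]], newtons=20)

```text
time: 8.85
tool_pos: [0.4954, 0.0599, 0.1492]
tool_rot: [3.141, 0.002, 3.059]
contact_force: [-1.0, -0.6, 0.5]
opening: 0.0161
grip_force: 20.0
```

Emit:
move_arm(rows=[[1,0,5,0,1],[2,0,6,0,1],[3,0,7,0,1],[4,0,7,0,1],[0,0,0,0,1],[0,0,0,0,1]])

```text
time: 9.45
tool_pos: [0.5059, 0.0599, 0.1744]
tool_rot: [3.141, 0.003, 3.059]
contact_force: [0.3, -1.0, -0.9]
opening: 0.016
grip_force: 20.0
```

Emit:
move_arm(rows=[[4,-0.5,6,0,1],[4,-0.5,6,0,1],[4,-0.5,6,0,1],[4,-0.5,5,0,1],[5,-0.5,5,0,1],[5,-0.5,5,0,1],[5,-0.5,5,0,1],[5,-0.5,4,0,1],[0,0,0,0,1],[0,0,0,0,1]])

```text
time: 10.45
tool_pos: [0.5419, 0.0558, 0.2162]
tool_rot: [3.141, 0.003, 3.059]
contact_force: [2.0, 0.9, -1.8]
opening: 0.0157
grip_force: 20.0
```

Run:
```python
from h import *
s=monitor.observe(); print(s["time"],s["tool_pos"],s["contact_force"],s["torque"])
a=cv2.cvtColor(vision.read_camera("top"),cv2.COLOR_RGB2BGR)[100:200,230:350]; b=cv2.cvtColor(vision.read_camera("scene"),cv2.COLOR_RGB2BGR)[130:230,225:345]
cv2.imwrite("pics/c4.png",cv2.resize(np.hstack([a,b]),None,fx=3.3,fy=3.3,interpolation=cv2.INTER_CUBIC))
```

```text
10.45 [0.54186956 0.0558305  0.21621196] [ 2.01901934  0.88571001 -1.77723728] [-0.0126216  -0.5109094   0.04190344]
```

View pics/c4.png

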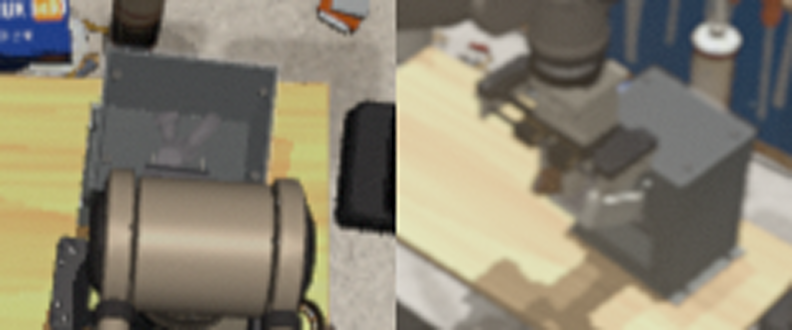

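The view shows the tray tipped at the sill and two bolts seen through the lid at about (165,135) and (205,130). I'll tip further and jog a little before using the last picture.

Emit:
move_arm(rows=[[4,-0.4,4,0,1],[4,-0.4,4,0,1],[4,-0.4,3,0,1],[4,-0.4,3,0,1],[0,0,0,0,1],[-5,0.4,0,0,1],[5,-0.4,0,0,1],[-5,0.4,0,0,1],[5,-0.4,0,0,1],[0,0,0,0,1],[0,0,0,0,1],[0,0,0,0,1]])

```text
time: 11.75
tool_pos: [0.557, 0.0543, 0.2297]
tool_rot: [3.142, -0.0, 3.059]
contact_force: [-0.5, -0.1, -2.7]
opening: 0.0157
grip_force: 20.0
```

Run:
```python
from h import *
s=monitor.observe(); print(s["time"],s["tool_pos"],s["contact_force"],s["torque"])
a=cv2.cvtColor(vision.read_camera("top"),cv2.COLOR_RGB2BGR)[112:168,255:320]; b=cv2.cvtColor(vision.read_camera("scene"),cv2.COLOR_RGB2BGR)[150:220,260:340]
r=lambda i,w:cv2.resize(i,(w,600),interpolation=cv2.INTER_CUBIC)
a=np.clip((a.astype(float)-20)*1.8,0,255).astype(np.uint8)
cv2.imwrite("pics/c5.png",cv2.resize(np.hstack([r(a,700),r(b,690)]),(800,345)))
```

```text
11.75 [0.55695031 0.05431835 0.22965738] [-0.50793951 -0.07756551 -2.71574716] [0.02275327 0.22170357 0.0169072 ]
```

View pics/c5.png

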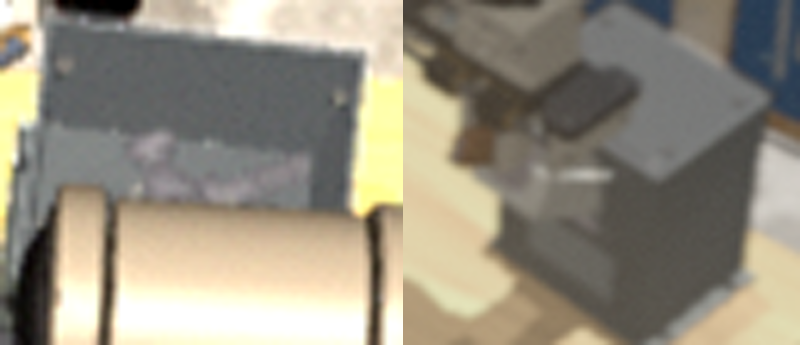

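Two bolts are visible on the hopper floor, at about (160,160) and (255,178); the third may be hidden under the wrist. I'll weigh the scoop by lifting it off the sill with a firm grip.

Emit:
move_arm(rows=[[0,0,0,0,1],[0,0,0,0,1],[0,0,4,0,1],[0,0,4,0,1],[0,0,0,0,1],[0,0,0,0,1],[0,0,0,0,1]], newtons=60)

```text
time: 12.55
tool_pos: [0.5566, 0.0544, 0.2376]
tool_rot: [3.142, -0.001, 3.059]
contact_force: [-2.7, -0.2, -3.5]
opening: 0.0155
grip_force: 60.0
```

Run:
```python
from h import *
F=[]
for i in range(8):
    vision.read_camera("scene"); s=monitor.observe(); F.append(np.r_[s["contact_force"],s["torque"]])
print(s["time"],s["tool_pos"],np.mean(F,0).round(3),np.std(F,0).round(3))
im=vision.read_camera("top")
# lid region: brightness relative, bolts are lighter/pinkish: print r-g map through the lid
a=im[112:150,258:312].astype(int); m=a[...,0]-a[...,1]
for r in m[::1]: print("".join("%3d"%v if v>3 else "  ." for v in r[::1]))
```

```text
12.95 [0.55679596 0.05437847 0.23764092] [-2.181 -0.083 -3.701  0.121  0.753 -0.025] [0.455 0.492 0.577 0.022 0.029 0.028]
 11  9  9  6  5  6  8  .  .  .  .  .  .  .  .  .  .  .  6  6  6  6  8 10 10  8  8  7  7  9  8  8  8  7  9  8  8  8  8  8  8  9 10  7  8  7  8  8  8  8  8  9  7  7
  9  9  9  6  4  .  8  5  4  .  .  .  .  .  .  .  6  6  6  9  8  8  9  8  8  9  8  8  9  8  9  8  7  8  8  7  8  8  8  9  9  8  9  7  7  7  8  7  8  8  9  8  7  8
  9 10  8  6  4  .  5  4  .  .  .  .  .  .  .  .  5  9  7  6  6  7  7  8  8  8  6  7  7  8  8  8  8  9  7  7  7  8  9 10  9  8  8  8  8  7  9  8  9  9 10  7  8  6
 11 10 10  4  .  .  .  .  .  .  .  .  .  .  .  .  .  6  4  .  6  5  5  5  5  6  6  5  7  6  6  6  8  8  6  8  7  9  8  8 10  9  8  9  7  7  9  9  8  8  8  8 10 10
 19 16  8  4  .  .  .  .  .  .  .  .  .  .  .  .  .  .  .  .  .  .  .  .  .  .  .  4  5  .  5  7  7  7  7  7  6  9  6  6  8  8  8  8  9  8  9  8  9  8  9  7  9  9
 25 23  9  6  .  .  .  .  .  .  .  .  .  .  .  .  .  .  .  .  .  .  .  .  .  .  .  .  .  .  .  4  4  5  4  5  4  6  6  7  5  9  7  7  8  7  8  7  9 10 10  6 10  9
[... 4516 characters left out ...]
  9 10  9 10 10 10  9  7  6  7  8  7  5  6  6  8
  .  .  .  .  .  .  9 13 14 13 13 13 13 12  6  7 12 13 12 11 12 13 12 12 13 12 12 11 12 12 13 11 12 11 11 12 11 12 10 11 12 12 10 11 12 11 10 10  9 10 11 10 12  9
  .  .  .  .  .  6 11 13 14 14 15 13 13 13  6  8 12 13 12 12 13 12 13 13 14 14 11 12 13 11 12 12 12 15 12 12 13 12 13 12 13 11 13 13 12 12 12 13 11 11 11 11 12 10
  .  .  .  .  .  4 12 15 15 14 14 15 15 12  7  8 12 13 15 13 12 12 13 14 13 14 14 13 13 13 13 12 11 12 13 12 12 14 13 13 14 12 11 12 12 12 12 11 12 11 12 12 12 12
  .  .  .  .  .  5 11 15 14 15 13 13 16 13  8  6 12 15 15 13 13 15 13 15 15 14 14 14 13 13 13 13 14 14 15 14 12 14 14 14 15 13 13 12 12 13 12 14 14 12 13 14 13 14
```

Emit:
move_arm(rows=[[0,0,0,0,1],[0,0,0,0,1],[5,-0.4,-1,0,1],[5,-0.4,0,0,1],[-6,0.5,0,0,1],[6,-0.5,0,0,1],[-6,0.5,0,0,1],[6,-0.5,0,0,1],[-6,0.5,0,0,1],[6,-0.5,0,0,1],[0,0,0,0,1],[0,0,0,0,1]], newtons=15)

```text
time: 14.2
tool_pos: [0.5671, 0.0535, 0.2367]
tool_rot: [3.142, -0.0, 3.059]
contact_force: [-0.0, 0.5, -2.6]
opening: 0.0157
grip_force: 15.0
```

Emit:
move_arm(rows=[[0,0,0,0.05,1],[0,0,0,-0.05,1],[0,0,0,-0.05,1],[0,0,0,0.05,1],[0,0,0,0,1],[0,0,0,0,1],[0,0,0,0,1]])

```text
time: 14.9
tool_pos: [0.5669, 0.0535, 0.2367]
tool_rot: [3.142, -0.0, 3.058]
contact_force: [0.1, 0.7, -2.7]
opening: 0.0158
grip_force: 15.0
```

Reversing the arc to level, with the nose still in the inlet, to check what remains in the tray.

Emit:
move_arm(rows=[[-7,0.6,-5,0,1],[-7,0.6,-5,0,1],[-7,0.6,-5,0,1],[-8,0.6,-5,0,1],[-6,0.5,-6,0,1],[-6,0.5,-7,0,1],[-6,0.5,-7,0,1],[-5,0.4,-7,0,1],[-5,0.4,-8,0,1],[-5,0.4,-8,0,1],[-4,0.3,-8,0,1],[-4,0.3,-8,0,1]])

```text
time: 16.1
tool_pos: [0.4966, 0.0593, 0.1571]
tool_rot: [3.141, 0.0, 3.059]
contact_force: [0.7, 0.1, -0.4]
opening: 0.0159
grip_force: 15.0
```

Emit:
move_arm(rows=[[-3,0.3,-5,0,1],[0,0,-3,0,1],[0,0,0,0,1],[0,0,0,0,1]])

```text
time: 16.5
tool_pos: [0.4935, 0.0596, 0.1495]
tool_rot: [3.142, -0.001, 3.059]
contact_force: [-0.6, -0.1, -2.4]
opening: 0.0159
grip_force: 15.0
```

Emit:
move_arm(rows=[[0,0,0,0,1],[0,0,0,0,1],[0,0,3,0,1],[0,0,3,0,1],[0,0,0,0,1],[0,0,0,0,1]], newtons=60)

```text
time: 17.1
tool_pos: [0.494, 0.0595, 0.1559]
tool_rot: [3.141, 0.0, 3.059]
contact_force: [-1.2, -0.7, -3.0]
opening: 0.0156
grip_force: 60.0
```

Run:
```python
from h import *
F=[]
for i in range(8):
    vision.read_camera("scene"); s=monitor.observe(); F.append(np.r_[s["contact_force"],s["torque"]])
print(s["time"],s["tool_pos"],np.mean(F,0).round(3))
np.save("top.npy",vision.read_camera("top"))
```

```text
17.5 [0.49388164 0.05952796 0.15569566] [-0.841  0.134 -2.725  0.063  0.349  0.01 ]
```

Run:
```python
from h import *
F=np.array([.6415,.046,.018]);a=np.radians(-4.7)
im=np.load("top.npy").astype(float)
# rectify hopper floor plane (z=16 mm over board): rows x 120->-70, cols y 70->-70, 3 mm
def rect(im,z,xs,ys,Fo=F):
    P=[[proj("top",Fo+R.from_euler("z",a).apply([x/1e3,y/1e3,z/1e3])) for y in ys] for x in xs]
    m=np.array(P,np.float32); return cv2.remap(im.astype(np.float32),m[...,0],m[...,1],cv2.INTER_LINEAR)
r=rect(im,16,range(118,0,-4),range(70,-71,-2)); m=r[...,0]-r[...,1]; v=r.mean(2)
for row,vv in zip(m,v): print("".join(".:-=+*#%@"[int(np.clip((q-1)/1.2,0,8))] for q in row), int(vv.min()),int(vv.max()))
print("tray")
r=rect(im,108,range(30,-60,-4),range(34,-35,-2)).mean(2)
for row in r: print("".join(" .:-=+*#%@"[int(np.clip(q/26,0,9))] for q in row))
```

```text
........................:-:-==::::................................::.:. 85 109
.......................:---:--:::..............................:::::::. 85 108
........................::::::::-........................::::.::::::-:. 83 100
............................:::::......................:::--::.:..::... 82 96
............................::-=--::::.............:::::::-:........... 80 99
............................::::--:..:::::--:-==-::--::..::............ 80 102
.............................::---:::..::..:-------:::................. 85 104
.............................:-::---::.......::----:................... 83 103
..............................::::::.......:...:::..................... 77 95
....................................................................... 59 94
.....................................:................................. 69 95
.......................:-:::::::-:.::-::::-::::--:::................... 80 95
...:...................::::::::::::--::-::-::----:::.:................. 83 99
......................:-:::::::.:::..::.::::::--:::::::................ 81 95
..
[... 1386 characters left out ...]
:--:::::::::::::
:::::--------------------:---::-::.
:-::----------------------------::.
:-:-=--------------------------=-:.
.:-=*+=--=--------------------=++-.
.:-+**++*++===+++++++==========**=:
.:-+*################***#####*=**=:
.:=***########################++*+-
.:=*##########################+=++=
:-=*##########################+=++=
-=+*##########################*=+++
-=*###########################*=+++
-=*############################++++
-=*############################++**
=+*############################++#*
=+**###########################*=**
=+**##############*****#####***+-=+
-==================----------------
-----------------------------------
:-----=============================
```

The tray's visible front is uniformly bright and empty. The weight dropped by 2.6 N, which fits three bolts. Withdrawing and going back to the original spot.

Emit:
move_arm(rows=[[-4,0.3,0,0,1],[-8,0.6,0,0,1],[-10,0.8,0,0,1],[-10,0.8,0,0,1],[-10,0.8,0,0,1],[-10,0.8,0,0,1],[-10,0.8,0,0,1],[-8,0.6,0,0,1],[-6,0.5,0,0,1],[-2,0,0,0,1],[0,0,0,0,1]])

```text
time: 18.65
tool_pos: [0.4159, 0.0655, 0.1559]
tool_rot: [3.142, 0.0, 3.059]
contact_force: [-0.7, -0.2, -2.1]
opening: 0.016
grip_force: 60.0
```

Run:
```python
from h import *
F=np.array([.6415,.046,.018]);a=np.radians(-4.7)
f=[]
for i in range(6): im=vision.read_camera("top").astype(float); s=monitor.observe(); f.append(s["contact_force"])
print(s["tool_pos"],np.mean(f,0))
ys=range(70,-71,-2)
m=np.array([[proj("top",F+R.from_euler("z",a).apply([x/1e3,y/1e3,.016])) for y in ys] for x in range(118,-60,-4)],np.float32)
r=cv2.remap(im.astype(np.float32),m[...,0],m[...,1],cv2.INTER_LINEAR); d=r[...,0]-r[...,1]; v=r.mean(2)
for row,vv in zip(d[:30],v): print("".join(".:-=+*#%@"[int(np.clip((q-1)/1.2,0,8))] for q in row), int(vv.min()),int(vv.max()))
```

```text
[0.41613723 0.06550447 0.15566865] [ 0.20181407 -0.05570363 -2.26217052]Traceback (most recent call last):
  File "<stdin>", line 7, in <module>
  File "h.py", line 8, in proj
    c=vision.get_calibration(cam); K=np.array(c["K"]); T=np.array(c["T"])
ValueError: time passes only in moves, steps and waits
```

The free weight is 2.26 N, 3.1 N less than before. That is more than two bolts can weigh, so all three are out. Returning the scoop.

Emit:
move_arm(rows=[[0,8,0,0.02,1],[0,16,0,0.025,1],[0,24,0,0.028,1],[0,28,0,0.03,1],[0,32,0,0.03,1],[0,32,0,0.03,1],[0,32,0,0.03,1],[0,32,0,0.03,1],[0,28,0,0.03,1],[0,18,0,0.03,1],[0,12,0,0.025,1],[0,4,0,0.012,1]])

```text
time: 20.15
tool_pos: [0.4156, 0.3327, 0.1555]
tool_rot: [3.141, -0.0, -2.902]
contact_force: [0.5, -0.7, -2.1]
opening: 0.0154
grip_force: 60.0
```

Emit:
move_arm(rows=[[10,0,-5,0,1],[16,0,-10,0,1],[20,0,-12,0,1],[20,0,-12,0,1],[16,0,-12,0,1],[8,0,-12,0,1],[2,0,-10,0,1],[0,0,-10,0,1],[0,0,-6,0,1],[0,0,0,0,1],[0,0,0,0,1]])

```text
time: 21.25
tool_pos: [0.5077, 0.3318, 0.0671]
tool_rot: [3.141, 0.0, -2.904]
contact_force: [-0.3, -0.6, -2.4]
opening: 0.0158
grip_force: 60.0
```

Emit:
move_arm(rows=[[0,0,-4,0,1],[0,0,-4,0,1],[0,0,0,0,1],[0,0,-4,0,1],[0,0,-4,0,1],[0,0,0,0,1],[0,0,0,0,1]], newtons=8)

```text
time: 21.95
tool_pos: [0.5079, 0.3315, 0.0505]
tool_rot: [-3.142, -0.0, -2.904]
contact_force: [-0.2, 0.9, -2.1]
opening: 0.0162
grip_force: 8.0
```

Emit:
move_arm(rows=[[0,0,-2,0,1],[0,0,0,0,1],[0,0,0,0,1],[0,0,0,0,-1],[0,0,0,0,-1],[0,0,0,0,-1],[0,0,0,0,-1],[0,0,0,0,-1],[0,0,0,0,-1],[0,0,0,0,-1]], newtons=3)

```text
time: 22.95
tool_pos: [0.5079, 0.3315, 0.0487]
tool_rot: [3.142, -0.0, -2.904]
contact_force: [-0.8, 0.5, -0.0]
opening: 0.0676
grip_force: 0.0
```

Emit:
move_arm(rows=[[0,0,10,0,-1],[0,0,30,0,-1],[0,0,40,0,-1],[-20,0,30,0,-1],[-40,0,10,0,-1],[-40,0,0,0,-1],[-30,0,0,0,-1],[0,0,0,0,-1],[0,0,0,0,-1]])

```text
time: 23.85
tool_pos: [0.3782, 0.3319, 0.1698]
tool_rot: [3.141, 0.002, -2.903]
contact_force: [-0.1, -0.6, -0.0]
opening: 0.0919
grip_force: 0.0
```

Run:
```python
from h import *
s=monitor.observe(); print(s["time"],s["tool_pos"],s["opening"],s["contact_force"])
im=vision.read_camera("top"); v=im.mean(2)
F=np.array([.6415,.046,.018])
def mp(o,a,z,xs,ys): return np.array([[proj("top",o+R.from_euler("z",a).apply([x/1e3,y/1e3,z/1e3])) for y in ys] for x in xs],np.float32)
def show(m,lo,st):
    r=cv2.remap(im.astype(np.float32),m[...,0],m[...,1],cv2.INTER_LINEAR); 
    for row in r.mean(2): print("".join(" .:-=+*#%@"[int(np.clip((q-lo)/st,0,9))] for q in row))
    return r
print("hopper"); show(mp(F,np.radians(-4.7),16,range(118,0,-4),range(70,-71,-2)),70,4)
a=np.radians(13.6); o=np.array([.502+.117*np.cos(a),.327+.117*np.sin(a),.018])
print("scoop"); show(mp(o,a,3,range(90,-170,-6),range(48,-49,-3)),30,24)
```

```text
23.85 [0.37822106 0.33192269 0.1698454 ] 0.09187243365420876 [-0.14653745 -0.60206498 -0.01156917]
hopper
=++***+*+++****++***++==+*%@@@@#*+==+++++++**++++++++===+====+====++++-
-=+**+++++**********++=+*#%@@%#*+===+++++++++++++++++++++++===++++****=
-++*****++******++++++++++**##*++==+++++++++++++++++++====+++*****++++=
-+************++*++++++++==+++++++==++++++++===+++++++++++*******++++=-
.=+********+++++++****++++=++++****+++===+++++++++***###***+++++====+==
-=++++++++++++++++++++***++++*##%%###**+===+#######%%%%#*+++====+===+==
=++**+++++++++++++++++++*+++=+*#%%####**+--=*#%%%%%%#**++====++++++=+=-
=+***+++++++++++++*++++++*+++**####*+++===--=+##%%##+===++++++++++++++=
=++***++++++++++++++++++++++**####+===+==+=--=+**#*+++++++++++++++++++-
=*++*+++++*+++**+++++++++=+**###*++===+++++=--==++++++++++=+++++++++++-
-+++**+*+++++++**+++++++===+***++++++==+++++======++++++++++++++++++++-
:+++***+++++++++++++++++++***+++=+++++==++++++++++++++++++++++++++++++=
-+++++++++++++++++++++++*****+++=++**+++++++++++++++++++++++++++++++++=
---===+++++++++++++++=++***+++++==++*+++++++++++++++++++++
[... 736 characters left out ...]
                                                                     
                          ....:..         .::...                       
                                                                       
                                                                       
                                                                       
                                                                       
scoopTraceback (most recent call last):
  File "<stdin>", line 12, in <module>
  File "<stdin>", line 5, in mp
  File "h.py", line 8, in proj
    c=vision.get_calibration(cam); K=np.array(c["K"]); T=np.array(c["T"])
ValueError: time passes only in moves, steps and waits
```

Run:
```python
from h import *
im=vision.read_camera("top")
a=np.radians(13.6); o=np.array([.502+.117*np.cos(a),.327+.117*np.sin(a),.018])
xs=range(90,-170,-6); ys=range(48,-49,-3)
c4=[proj("top",o+R.from_euler("z",a).apply([x/1e3,y/1e3,.003])) for x,y in ((90,48),(90,-48),(-168,-48),(-168,48))]
H=cv2.getPerspectiveTransform(np.float32(c4),np.float32([[0,0],[32,0],[32,43],[0,43]]))
r=cv2.warpPerspective(im,H,(33,44))
for row in r.astype(float).mean(2): print("".join(" .:-=+*#%@"[int(np.clip((q-30)/24,0,9))] for q in row))
```

```text
+++++++*+++++++++++++++++++++++++
*+**+++*+++++++++++++++++++++++++
+++++++==+***********+*=+++++++++
++++++*--*###########*+==++++++++
+++++*+:-*############*==++++++++
+++++*=-=############*++==+++++++
++++++=-+#############*+-=+++++++
+++++++-*#############**==+++++++
+++++*==*##############*===++++++
+++++*:-*#############**+-=++++++
++++*=:=###############*+==++++++
++++*--+##############***==++++++
+++++--*###############*+===+++++
+++++==################**=-++++++
++++*-+*###############**+-=+++++
++**+-=*###############**+-++++++
**+++-=#################*===+++++
++++*-*################**+-++++++
++**+-+################**+-++++++
+++++=+#################*==++++++
++++*:*################**+-++**++
+++*+-=#################*=-++++++
++++*=+#################*==++++++
++++*-+################**+-++++++
****=-=#################*==++++++
**+++-+########*########*==+++*++
*****=+**+=+**+==+*++****+-+++***
****+---:...:-:.. ...:-:-:=++++++
*****++++=-::::..:--=+++++++++***
+++*******=-:::..:+++++++********
-::--==++++---::.:=+++***********
**++==-----::-:. :=+++***********
*****++***=---:. .:--=++++*******
**********+---:: .-====----===+++
**********=---:. :=+++++****+++==
*******+*++---::..-+++=++****++++
++********+----: .=+===+******++*
******+**+=----. :=+++++******+++
**********+----:..-+++++++*****++
=+*+******+--::. :=+++++*****++*+
 :=+***+***+=-::::=+++++++++****+
  .=*********=--==++++++++*******
   .=+************+++++++++++++**
    .-+******+********++****++***
```

The scoop lies empty and flat at its original place, released. Handing in.

```bash
python3 -c "
from cell import workorder
print(workorder.hand_in())"
```

```text
the job is handed in; nothing more can be done
None
```

The job is handed in: the scoop lost more weight than two bolts can have (though only two showed clearly through the lid), the flap looks shut, and the empty scoop lies flat and released on the board; the hand-in gave no verdict.

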